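Build the test-sieve stack on the shaker

ROBOT

A 7-joint arm with a two-finger parallel gripper is mounted at the origin on the work surface. World frame = base frame: x ahead of the robot, y to its left, z up, the work surface at z = 0. Lengths are in m, angles in rad, forces in N, time in s.
With the tool pointing down it reaches from about 0.4 to 0.875 m from the base axis. Payload 19.3 kg.
Tool frame: the origin (TCP) lies midway between the tips of the shut fingers; the grasp point (between the pads) lies bot.pinch_z behind it (bot.pinch_z is the distance from the TCP to the grasp point, in m); z points along the fingers, y is the line along which they close (so a half turn about z gives the same grasp; the last joint's range is limited). The gripper opens to 85 mm and grips with 20 to 120 N. Pads are 22 mm wide; open, the fingers measure 114 mm over their backs; the gripper's body (76 mm by 85 mm) begins 54 mm behind the grasp point. The pads swing forward as they close: fully open they stand 13 mm farther back than shut.
Start: joints at [1.226, 0.521, -0.036, 1.599, 0.021, 1.021, -0.113], TCP at [0.17, -0.602, 0.194] pointing down, gripper open.
Joint ranges: [-2.91, 2.91], [-0.3, 2.13], [-1.5, 1.42], [0.17, 2.43], [-1.26, 4.41], [0.16, 1.93], [-2.52, 2.52]. Speed limits (rad/s): [1.89, 1.89, 2.39, 2.39, 3.01, 3.01, 3.01].

INTERFACE

Orientations are given as [roll, pitch, yaw] about the fixed x, y, z axes, in that order (R = Rz(yaw) Ry(pitch) Rx(roll)).
In Python, from workcell import readout, grab_frame, camera_info, workorder, bot gives the robot as it stands. The module is installed in compiled form; this text tells all that it offers.
- The arm moves only by the tool drive_tool, never from a script. Its argument "targets" is a list of rows, each an object of numbers: "dx", "dy", "dz": the shift along the tool's x, y, z as a fraction of full scale; "yaw": the turn about the tool's z as a fraction of full scale; "fingers": the closure, from 0 (fully open) to 1 (shut). In form: [{"dx": .., "dy": .., "dz": .., "yaw": .., "fingers": ..}, ...]. A call has 1 to 20 rows; each row shifts and turns the commanded pose from where the row before left it, along the tool's axes as they then stand; what a row does not reach is not made up. Full scale, the value 1, is 0.1 m for a shift and 90 degrees for a turn. A row lasts 1/10 s, in which the tool goes at most 50 mm and 8.59 degrees, less where a joint would pass 70% of its speed; a pose out of reach is approached as far as the arm can. A call with a number of a shift or a turn outside -1 to 1 is refused whole. A call with a gripper value outside its range is refused whole. The fingers move at their own pace and stop on an object; "squeeze" is the grip in N (left out, the last holds). Time passes only in rows, so rows that do not move let the fingers close. It gives the time, the measured TCP pose, the force, the opening and the grip force at its end, in the units of the state.
- readout.observe(): the state, without advancing time (a new reading comes with each control period).
- grab_frame(name): name is "scene" or "top" or "wrist"; returns the picture (384x512x3 uint8, blue, green, red); there is no depth.
- camera_info(name): a dict with "fx", "fy", "cx", "cy" (pixels), "T" (4x4, takes a point from camera to world coordinates); the wrist camera has in their place "hand_eye" (4x4, takes a point from camera to tool coordinates, whose origin is the TCP and whose axes are the flange's). Camera axes: x right, y up, looking along -z (the intrinsics and any distortion apply to the point x, -y, -z); pixel columns grow to the right and rows downward; lengths in m; the calibration is good to about 2 mm. A picture is of the moment at which its call begins: read the wrist's pose just before it. camera_info takes no time and is no camera call.
- workorder.job_done(): hands the job in; it is judged then, once.
The state is a dict: "clock": time; "qpos": joint angles; "qd": joint speeds; "joint_efforts": joint torques, N m; "position": TCP position; "tool_rot": TCP orientation; "force": force on the tool from outside, world axes, zero at the start; "moment": the same for the moment, N m; "grip_width": finger opening in m; "finger_force": force on a finger pad.
Only numpy, scipy, OpenCV 4.12 (cv2) and the standard library are available. Lean on these libraries where they do the work, as an engineer would, in place of code of your own. Each camera call takes 0.05 s, during which the arm holds its last target. There are 200 camera calls.

TASK

Build the sieve stack on the blue shaker, one piece at a time from the bottom up: seat the white receiver pan in the shaker's round collar, then nest on it the green fine sieve, the yellow medium sieve, the red coarse sieve (it stands on the balance) and last the lid. Every piece must sit upright and fully home in the one below and be let go before the next is added. Do not tip any piece over, and leave the amber jar and the grey timer where they are.

Things in the scene. Friction and masses are not known exactly. Their poses are not given: they have to be found in the camera images.
- shaker: Sieve shaker, fixed: blue box 130 x 150 mm, grey control box (72 mm high) on its +x side. On top a round dark steel collar, 66 mm outside, 50 mm bore, 10 mm deep, rim 68 mm above the table. Origin: at table height under the middle of the collar, z up. The seated pan has its origin 60 mm above this origin.
- balance: Laboratory balance, fixed: white box 130 x 150 mm, with a grey display part on its +x side (48 mm high) and a round steel weighing plate 100 mm in diameter, top 50 mm above the table. Origin: at table height under the middle of the plate. The red sieve stands on the plate at the start. Not to be confused with the shaker.
- pan: Receiver pan: white round plastic cup with a solid floor, 56 mm in diameter and 32 mm high overall, open at the top (bore 50 mm, 22 mm deep). Foot: solid, 8 mm high, 45 mm wide tapering to 39 mm at the bottom, below the 56 mm shoulder. Origin: centre of the underside of the foot, z up. Loose, 70 to 140 g; stands on the table.
- fine: Fine sieve: green frame 56 mm in diameter, 32 mm high overall, bore open at the top (50 mm wide, 22 mm deep), floor plain light grey. Foot: solid, 8 mm high, 45 mm wide tapering to 39 mm at the bottom, below the 56 mm shoulder. Nested, its origin is 24 mm above that of the piece below. Origin: centre of the underside, z up. Loose, 60 to 130 g; stands on the table.
- medium: Medium sieve: yellow frame 56 mm in diameter, 32 mm high overall, bore open at the top (50 mm wide, 22 mm deep), with a close-wired grey mesh. Foot: solid, 8 mm high, 45 mm wide tapering to 39 mm at the bottom, below the 56 mm shoulder. Nested, its origin is 24 mm above that of the piece below. Origin: centre of the underside, z up. Loose, 60 to 130 g; stands on the table.
- coarse: Coarse sieve: red frame 56 mm in diameter, 32 mm high overall, bore open at the top (50 mm wide, 22 mm deep), open black mesh. Foot: solid, 8 mm high, 45 mm wide tapering to 39 mm at the bottom, below the 56 mm shoulder. Nested, its origin is 24 mm above that of the piece below. Origin: centre of the underside, z up. Loose, 60 to 130 g; stands on the balance (origin 50 mm up).
- lid: Lid: steel disc 56 mm in diameter and 6 mm thick with the same foot below (8 mm high, 45 mm in diameter, tapering to 39 mm) and a black knob on top, 22 mm in diameter and 20 mm high (from 14 to 34 mm above the origin). Nested on a sieve, its origin lies 24 mm above that sieve's origin. Origin: centre of the underside of the foot, z up. Loose, 80 g; stands on the table, knob up.
- jar: Small amber jar with a white cap, 44 mm in diameter, 70 mm high, loose, standing on the table to the robot's left. Origin: centre of the underside. A bystander, to be left alone.
- timer: Round grey timer, 48 mm in diameter, 14 mm thick, with a small green display, lying loose on the table among the pieces. Origin: centre of the underside. A bystander, to be left alone.

How it is judged:
On the way, in this order (a step that is already met when the one before it is completed fails the run):
1. receiver pan seated in the shaker's collar and let go (horizontal distance between pan and shaker below 0.005 m and z of pan in the frame of shaker between 0.057 and 0.063 m and angle between pan's own z axis and vertical below 0.08 rad and linear speed of pan below 0.02 m/s and contact force between the fingers and pan below 0.1 N), for 0.2 s.
2. green fine sieve nested on the pan and let go (horizontal distance between fine and pan below 0.005 m and z of fine in the frame of pan between 0.021 and 0.027 m and angle between fine's own z axis and vertical below 0.08 rad and linear speed of fine below 0.02 m/s and contact force between the fingers and fine below 0.1 N), for 0.2 s.
3. yellow medium sieve nested on the green one and let go (horizontal distance between medium and fine below 0.005 m and z of medium in the frame of fine between 0.021 and 0.027 m and angle between medium's own z axis and vertical below 0.08 rad and linear speed of medium below 0.02 m/s and contact force between the fingers and medium below 0.1 N), for 0.2 s.
4. red coarse sieve nested on the yellow one and let go (horizontal distance between coarse and medium below 0.005 m and z of coarse in the frame of medium between 0.021 and 0.027 m and angle between coarse's own z axis and vertical below 0.08 rad and linear speed of coarse below 0.02 m/s and contact force between the fingers and coarse below 0.1 N), for 0.2 s.
5. lid nested on the red sieve and let go (horizontal distance between lid and coarse below 0.005 m and z of lid in the frame of coarse between 0.021 and 0.027 m and angle between lid's own z axis and vertical below 0.08 rad and linear speed of lid below 0.02 m/s and contact force between the fingers and lid below 0.1 N), for 0.2 s.
At the end, for the whole second after the job is handed in: Pan in the shaker's collar, then green, yellow and red sieve and the lid, each nested on the one before: centres within 5 mm horizontally, height within 3 mm of fully home, tilt below 0.08 rad; all at rest and touched by no finger (all of step 1 and all of step 2 and all of step 3 and all of step 4 and all of step 5).
It fails at once if the jar is shoved from its place (more than 20 mm) (distance of jar from where it was at the start of the episode above 0.02 m).
It fails at once if the timer is shoved from its place (more than 20 mm) (distance of timer from where it was at the start of the episode above 0.02 m).
It fails at once if a piece of the stack is tipped over (more than 40 degrees) (angle between any of pan, fine, medium, coarse, lid's own z axis and vertical above 0.7 rad).
It also fails if it takes over 144 s, if anything falls off the work surface, if the arm or the gripper's body presses on something with over 40 N, if the wrist force passes 120 N, or if a joint passes its speed limit or range.

## Working session

There is one attempt and no reset: what is moved stays moved. The work goes in short steps, Python scripts to look and compute and a tool call to move; the robot and the scene stay as the last step left them, time stands still between calls to the robot, and variables do not carry over. Pictures are saved under pics/ and viewed, at most 14 in all, crops included, and the job is handed in when it is done.

Besides the shell and the picture viewer there is one more tool, called after "Emit:" as a command line: name --argument value ..., lists and objects as JSON in quotes. drive_tool: Moves the arm, as the interface text tells. Shift numbers are shares of 0.1 m and turn numbers shares of 90 degrees, none past 1 either way. Its arguments: {"type":"object","properties":{"targets":{"type":"array","items":{"type":"object","properties":{"dx":{"type":"number","minimum":-1,"maximum":1},"dy":{"type":"number","minimum":-1,"maximum":1},"dz":{"type":"number","minimum":-1,"maximum":1},"yaw":{"type":"number","minimum":-1,"maximum":1},"fingers":{"type":"number"}}}},"squeeze":{"type":"number"}},"required":["targets"]}

```bash
mkdir -p pics; python3 - <<'E'
from workcell import readout, grab_frame, camera_info, workorder, bot
import cv2, numpy as np
np.set_printoptions(precision=4,suppress=True)
s=readout.observe(); print(s, bot.pinch_z)
for n in("scene","top","wrist"):
    cv2.imwrite(f"pics/{n}0.png",grab_frame(n)); print(n,camera_info(n))
E
```

```text
{'clock': 0.0, 'qpos': array([ 1.2258,  0.522 , -0.0363,  1.6   ,  0.0212,  1.0211, -0.1128]), 'qd': array([-0.0008,  0.0008, -0.0006,  0.0005, -0.0001, -0.0008, -0.0015]), 'joint_efforts': array([ -0.0024, -92.7108,   1.9789, -36.9936,   0.0178,   0.0081,
         0.    ]), 'position': array([ 0.1695, -0.6012,  0.1934]), 'tool_rot': array([-3.1404,  0.0001,  0.2748]), 'force': array([-0.0487,  0.2848, -0.0803]), 'moment': array([-0.016 , -0.0356, -0.0244]), 'finger_force': 0.0, 'grip_width': 0.08565816634959932} 0.0187
scene {'fx': 351.42346365730896, 'fy': 351.42346365730896, 'cx': 253.33355229966546, 'cy': 192.9105401385541, 'T': array([[ 0.2467, -0.6011,  0.7601,  1.1848],
       [ 0.9689,  0.1697, -0.1803, -0.1124],
       [-0.0207,  0.7809,  0.6243,  0.5797],
       [ 0.    ,  0.    ,  0.    ,  1.    ]])}
top {'fx': 350.4126183208267, 'fy': 350.4126183208267, 'cx': 251.0896172668511, 'cy': 190.4507184817004, 'T': array([[ 0.0032,  0.9934, -0.1143,  0.4486],
       [-0.9999,  0.0044,  0.01  ,  0.0499],
       [ 0.0105,  0.1143,  0.9934,  0.8589],
       [ 0.    ,  0.    ,  0.    ,  1.    ]])}
wrist {'fx': 265.3792926201941, 'fy': 265.3792926201941, 'cx': 256.5995328517845, 'cy': 190.67665141607822, 'hand_eye': array([[ 0.0002,  0.9632,  0.2688,  0.0685],
       [ 1.    , -0.0004,  0.0009,  0.0007],
       [ 0.001 ,  0.2688, -0.9632, -0.1788],
       [ 0.    ,  0.    ,  0.    ,  1.    ]])}
```

View pics/top0.png

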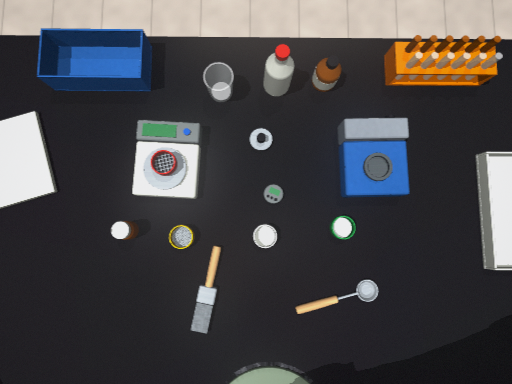

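View pics/scene0.png

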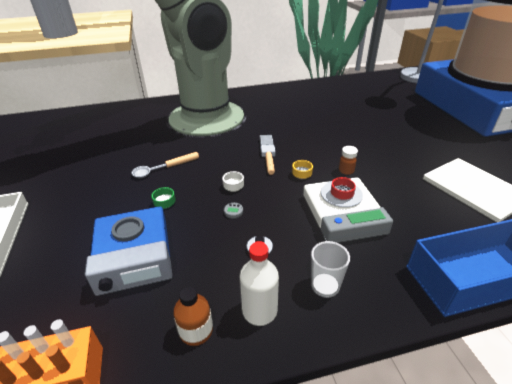

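```bash
cat > h.py <<'E'
from workcell import readout, grab_frame, camera_info, workorder, bot
import cv2, numpy as np
from scipy.spatial.transform import Rotation as R
np.set_printoptions(precision=4,suppress=True)
def cam(n):
    c=camera_info(n)
    if n=="wrist":
        s=readout.observe(); T=np.eye(4); T[:3,:3]=R.from_euler('xyz',s['tool_rot']).as_matrix(); T[:3,3]=s['position']
        T=T@c["hand_eye"]
    else: T=c["T"]
    return c,T
def pt(c,T,u,v,z):
    d=T[:3,:3]@np.array([(u-c["cx"])/c["fx"],-(v-c["cy"])/c["fy"],-1.]); o=T[:3,3]
    return o+d*(z-o[2])/d[2]
def pix(c,T,p):
    q=T[:3,:3].T@(np.asarray(p)-T[:3,3]); return c["cx"]+c["fx"]*q[0]/-q[2], c["cy"]-c["fy"]*q[1]/-q[2]
def blobs(im,lo,hi,amin=60):
    m=cv2.inRange(cv2.cvtColor(im,cv2.COLOR_BGR2HSV),np.array(lo),np.array(hi))
    return [k for k in cv2.findContours(m,cv2.RETR_EXTERNAL,cv2.CHAIN_APPROX_NONE)[0] if cv2.contourArea(k)>amin]
COL=dict(green=((45,100,40),(80,255,255)),yellow=((20,120,80),(33,255,255)),red=((0,120,60),(6,255,255)),
  white=((0,0,140),(179,60,255)),blue=((100,120,60),(125,255,255)),dark=((0,0,0),(179,80,110)))
def circ(c,T,k,z):
    "contour onto plane z; least-squares circle: centre, radius"
    P=np.array([pt(c,T,u+0.0,v+0.0,z)[:2] for u,v in cv2.convexHull(k)[:,0]])
    (x,y),r=cv2.minEnclosingCircle((P*1000).astype(np.float32))
    A=np.c_[2*P,np.ones(len(P))]; a=np.linalg.lstsq(A,(P**2).sum(1),rcond=None)[0]
    return a[:2],np.sqrt(a[2]+a[0]**2+a[1]**2),r/1000
E
python3 - <<'E'
from h import *
c,T=cam("top"); im=cv2.imread("pics/top0.png")
for n,z in(("green",.032),("yellow",.032),("red",.082),("white",.032),("dark",.068)):
    for k in blobs(im,*COL[n]):
        (u,v),_=cv2.minEnclosingCircle(k)
        if not(100<u<420 and 110<v<260) or cv2.contourArea(k)>3000: continue
        print(n,(round(u),round(v)),cv2.contourArea(k),*circ(c,T,k,z))
E
```

```text
green (342, 227) 476.0 [ 0.4584 -0.1735] 0.029746877814860687 0.031129629135131835
green (158, 130) 355.5 [0.6897 0.2668] 0.03676558420704324 0.041031627655029296
yellow (180, 236) 447.0 [0.435 0.206] 0.02863496086984758 0.02940740966796875
red (163, 162) 445.5 [0.6021 0.2404] 0.027631090685746918 0.02817610549926758
white (183, 236) 212.0 [0.4361 0.2006] 0.019844838568632613 0.022143625259399415
white (265, 236) 419.0 [0.437  0.0095] 0.02763270958913717 0.028138256072998045
white (120, 230) 228.0 [0.4499 0.3485] 0.020703526488542026 0.021124813079833986
white (342, 227) 267.0 [ 0.4581 -0.1732] 0.022412938944356937 0.02358386993408203
white (272, 194) 216.0 [ 0.537  -0.0102] 0.02040833083631224 0.02110474395751953
white (260, 139) 356.0 [0.6697 0.0193] 0.026854382820676728 0.027314790725708006
white (167, 131) 998.0 [0.6915 0.2458] 0.06491529458367006 0.07467580413818359
white (376, 128) 1155.0 [ 0.6862 -0.2646] 0.07365673921187002 0.07847259521484375
```

```bash
python3 - <<'E'
from h import *
c,T=cam("top"); im=cv2.imread("pics/top0.png")
print(pt(c,T,377,166,.068))
k=max(blobs(im,*COL["blue"]),key=lambda k:340<cv2.boundingRect(k)[0]<350)
x,y,w,h=cv2.boundingRect(k); print(x,y,w,h)
g=255-cv2.inRange(cv2.cvtColor(im,cv2.COLOR_BGR2HSV),*map(np.array,COL["blue"]))
for q in cv2.findContours(g[y:y+h,x:x+w].copy(),cv2.RETR_LIST,cv2.CHAIN_APPROX_NONE,offset=(x,y))[0]:
    if cv2.contourArea(q)>200: print(cv2.contourArea(q),cv2.boundingRect(q),*circ(c,T,q,.066))
E
```

```text
[ 0.5975 -0.2474  0.068 ]
339 140 71 58
595.5 (364, 153, 29, 28) [ 0.5975 -0.2498] 0.032819672071478935 0.0334556770324707
```

Emit:
drive_tool --targets '[{"dz": -0.3, "yaw": 0.0875, "fingers": 0}, {"dz": -0.3, "yaw": 0.0875}, {"dx": 0.4}, {"dx": 0.4}, {"dx": 0.4, "dy": -0.4}, {"dx": 0.4, "dy": -0.4}, {"dx": 0.4, "dy": -0.4}, {"dx": 0.4, "dy": -0.4}, {"dx": 0.4, "dy": -0.4}, {"dx": 0.4, "dy": -0.4}, {"dx": 0.4, "dy": -0.4}, {"dx": 0.4, "dy": -0.4}, {"dx": 0.1, "dy": -0.3}, {}, {}, {}]'

```text
invalid input
```

Emit:
drive_tool --targets '[{"dx": 0, "dy": 0, "dz": -0.3, "yaw": 0.0875, "fingers": 0}, {"dx": 0, "dy": 0, "dz": -0.3, "yaw": 0.0875, "fingers": 0}, {"dx": 0.4, "dy": 0, "dz": 0, "yaw": 0, "fingers": 0}, {"dx": 0.4, "dy": 0, "dz": 0, "yaw": 0, "fingers": 0}, {"dx": 0.4, "dy": -0.4, "dz": 0, "yaw": 0, "fingers": 0}, {"dx": 0.4, "dy": -0.4, "dz": 0, "yaw": 0, "fingers": 0}, {"dx": 0.4, "dy": -0.4, "dz": 0, "yaw": 0, "fingers": 0}, {"dx": 0.4, "dy": -0.4, "dz": 0, "yaw": 0, "fingers": 0}, {"dx": 0.4, "dy": -0.4, "dz": 0, "yaw": 0, "fingers": 0}, {"dx": 0.4, "dy": -0.4, "dz": 0, "yaw": 0, "fingers": 0}, {"dx": 0.4, "dy": -0.4, "dz": 0, "yaw": 0, "fingers": 0}, {"dx": 0.4, "dy": -0.4, "dz": 0, "yaw": 0, "fingers": 0}, {"dx": 0.1, "dy": -0.3, "dz": 0, "yaw": 0, "fingers": 0}, {"dx": 0, "dy": 0, "dz": 0, "yaw": 0, "fingers": 0}]' --squeeze 30

```text
clock: 1.55
position: [0.5447, -0.2835, 0.2536]
tool_rot: [-3.139, -0.0, 0.006]
force: [0.1, -0.2, -0.3]
grip_width: 0.0857
finger_force: 0.0
```

```bash
python3 - <<'E'
from h import *
c,T=cam("wrist"); im=grab_frame("wrist"); cv2.imwrite("pics/w1.png",im)
print(readout.observe()['position'], readout.observe()['tool_rot'])
print(pix(c,T,(.5975,-.2498,.068)))
E
```

```text
[ 0.5433 -0.2865  0.2537] [-3.1408  0.0004  0.0036]
(np.float64(231.78236335057383), np.float64(128.6801681341064))
```

View pics/w1.png

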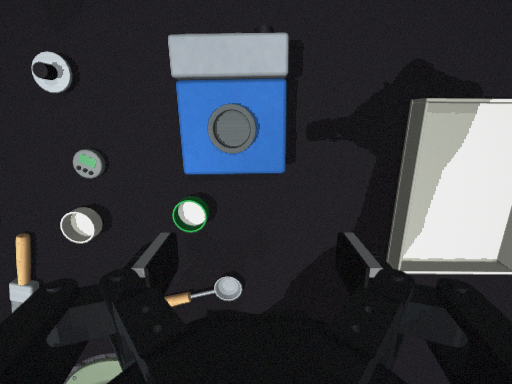

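```bash
cat >> h.py <<'E'
def collar(c,T,im,z=.067):
    g=255-cv2.inRange(cv2.cvtColor(im,cv2.COLOR_BGR2HSV),*map(np.array,COL["blue"]))
    for q in cv2.findContours(g,cv2.RETR_LIST,cv2.CHAIN_APPROX_NONE)[0]:
        p,r,m=circ(c,T,q,z)
        if .027<r<.04 and abs(m-r)<.004: print("collar",p,r,m)
def find(n,c,T,im,z,amin=100):
    for q in blobs(im,*COL[n],amin):
        p,r,m=circ(c,T,q,z)
        if .018<r<.036: print(n,cv2.boundingRect(q),p,r,m)
E
python3 - <<'E'
from h import *
c,T=cam("wrist"); im=cv2.imread("pics/w1.png")
collar(c,T,im); find("green",c,T,im,.032); find("white",c,T,im,.032); find("white",c,T,im,.014)
E
```

```text
collar [ 0.596  -0.2527] 0.03231894986903584 0.032694328308105466
green (172, 196, 37, 37) [ 0.46 -0.18] 0.030285537339100953 0.03230597686767578
white (9, 284, 23, 28) [0.3036 0.1321] 0.025937056137779378 0.033248767852783204
white (60, 212, 35, 31) [0.4369 0.0062] 0.027584643327594898 0.027963542938232423
white (178, 202, 27, 24) [ 0.4618 -0.1814] 0.020588484979745397 0.022862407684326173
white (73, 151, 28, 27) [ 0.5415 -0.0275] 0.020727473005078562 0.02109050178527832
white (31, 51, 39, 41) [0.6709 0.0015] 0.02618819150329418 0.02645199966430664
white (9, 284, 23, 28) [0.2898 0.151 ] 0.027102892633700335 0.034743247985839845
white (60, 212, 35, 31) [0.429  0.0193] 0.028824536696667263 0.029220478057861328
white (178, 202, 27, 24) [ 0.455  -0.1767] 0.021513910249966343 0.023890031814575195
white (73, 151, 28, 27) [ 0.5384 -0.0159] 0.021659145603891063 0.02203848648071289
white (31, 51, 39, 41) [0.6735 0.0144] 0.02736531620297257 0.0276409912109375
```

Emit:
drive_tool --targets '[{"dx": -0.1, "dy": -0.4, "dz": 0, "yaw": 0, "fingers": 0}, {"dx": -0.1, "dy": -0.4, "dz": 0, "yaw": 0, "fingers": 0}, {"dx": -0.1, "dy": -0.4, "dz": 0, "yaw": 0, "fingers": 0}, {"dx": -0.2, "dy": -0.4, "dz": 0, "yaw": 0, "fingers": 0}, {"dx": -0.2, "dy": -0.4, "dz": 0, "yaw": 0, "fingers": 0}, {"dx": -0.2, "dy": -0.4, "dz": 0.3, "yaw": 0, "fingers": 0}, {"dx": -0.1, "dy": -0.4, "dz": 0.3, "yaw": 0, "fingers": 0}, {"dx": 0, "dy": -0.1, "dz": 0.3, "yaw": 0, "fingers": 0}, {"dx": 0, "dy": 0, "dz": 0, "yaw": 0, "fingers": 0}, {"dx": 0, "dy": 0, "dz": 0, "yaw": 0, "fingers": 0}]'

```text
clock: 2.6
position: [0.4443, -0.0036, 0.1672]
tool_rot: [3.141, 0.001, -0.001]
force: [-0.0, -0.8, 0.4]
grip_width: 0.0854
finger_force: 0.0
```

```bash
python3 - <<'E'
from h import *
c,T=cam("wrist"); im=grab_frame("wrist"); cv2.imwrite("pics/w2.png",im)
print(readout.observe()['position'], readout.observe()['tool_rot'])
find("white",c,T,im,.032)
E
```

```text
[ 0.4448 -0.0038  0.1677] [ 3.1412 -0.0008 -0.0021]
white (395, 249, 41, 32) [ 0.3219 -0.2169] 0.024744014040600115 0.02683427429199219
white (76, 164, 29, 34) [0.4374 0.1981] 0.018720637259244274 0.0214088134765625
white (223, 159, 45, 45) [0.4371 0.0101] 0.027762235514173096 0.028048965454101564
white (378, 144, 32, 37) [ 0.46   -0.1675] 0.02021435886548732 0.02244824409484863
white (244, 73, 38, 41) [ 0.5374 -0.0106] 0.021289721630636606 0.02146480941772461
```

View pics/w2.png

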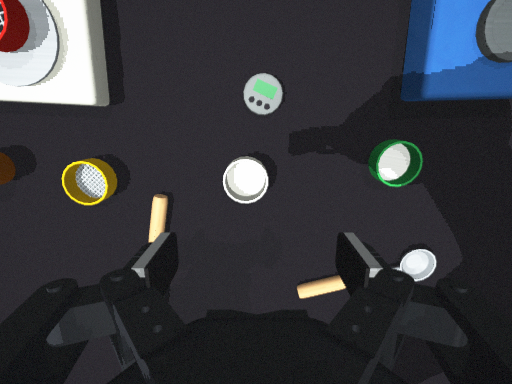

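Emit:
drive_tool --targets '[{"dx": -0.077, "dy": -0.139, "dz": 0.3, "yaw": 0, "fingers": 0}, {"dx": 0, "dy": 0, "dz": 0.4, "yaw": 0, "fingers": 0}, {"dx": 0, "dy": 0, "dz": 0.4, "yaw": 0, "fingers": 0}, {"dx": 0, "dy": 0, "dz": 0.3, "yaw": 0, "fingers": 0}, {"dx": 0, "dy": 0, "dz": 0.15, "yaw": 0, "fingers": 0}, {"dx": 0, "dy": 0, "dz": 0, "yaw": 0, "fingers": 0}, {"dx": 0, "dy": 0, "dz": 0, "yaw": 0, "fingers": 0}, {"dx": 0, "dy": 0, "dz": 0, "yaw": 0, "fingers": 0}]'

```text
clock: 3.45
position: [0.4376, 0.0111, 0.0131]
tool_rot: [-3.142, -0.002, -0.001]
force: [-0.1, 0.2, 0.0]
grip_width: 0.0853
finger_force: 0.0
```

Emit:
drive_tool --targets '[{"dx": 0, "dy": 0, "dz": 0.03, "yaw": 0, "fingers": 0.2}, {"dx": 0, "dy": 0, "dz": 0, "yaw": 0, "fingers": 0.3}, {"dx": 0, "dy": 0, "dz": 0, "yaw": 0, "fingers": 0.4}, {"dx": 0, "dy": 0, "dz": 0, "yaw": 0, "fingers": 0.6}, {"dx": 0, "dy": 0, "dz": 0, "yaw": 0, "fingers": 0.6}, {"dx": 0, "dy": 0, "dz": 0, "yaw": 0, "fingers": 0.6}, {"dx": 0, "dy": 0, "dz": 0, "yaw": 0, "fingers": 0.6}]'

```text
clock: 4.15
position: [0.4364, 0.0115, 0.0087]
tool_rot: [-3.142, 0.0, -0.0]
force: [0.1, -0.8, 1.0]
grip_width: 0.0337
finger_force: 0.0
```

```bash
python3 - <<'E'
from h import *
im=grab_frame("wrist"); t=grab_frame("top"); print(readout.observe()['grip_width'],readout.observe()['finger_force'])
cv2.imwrite("pics/w3.png",np.vstack([im,cv2.resize(t[180:280,180:350],(512,216),interpolation=cv2.INTER_NEAREST)]))
E
```

```text
0.03407005915265799 0.0
```

View pics/w3.png

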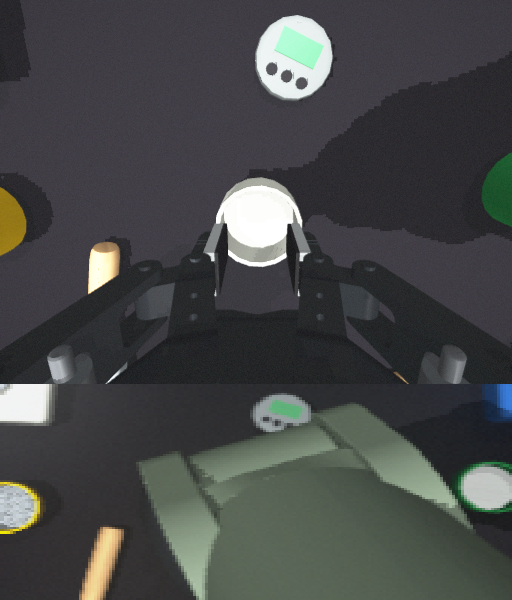

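```bash
python3 - <<'E'
from h import *
c,T=cam("wrist"); im=cv2.imread("pics/w3.png")[:384]; s=readout.observe(); p=s['position']; print(p,s['tool_rot'])
for z in(-.0,.0187,.03): print(z,pix(c,T,p+[0,.017,z]))
find("white",c,T,im,.032)
m=cv2.inRange(im,(200,)*3,(255,)*3); 
# rim ellipse front extreme
E
```

```text
[0.4364 0.0115 0.0087] [-3.1416  0.0001 -0.0001]
-0.0 (np.float64(232.35293825561422), np.float64(215.75256161809415))
0.0187 (np.float64(229.79733695484856), np.float64(226.10290231113447))
0.03 (np.float64(227.97727034883292), np.float64(233.47428275715453))
white (216, 178, 86, 89) [0.4394 0.0103] 0.02886782985894596 0.030035892486572267
white (255, 15, 78, 84) [ 0.5349 -0.0086] 0.020402586235269044 0.020597604751586913
```

```bash
python3 - <<'E'
from h import *
im=cv2.imread("pics/w3.png")[:384]; t=grab_frame("scene")
a=cv2.resize(im[170:310,180:340],None,fx=3.5,fy=3.5,interpolation=cv2.INTER_CUBIC)
c,T=cam("scene"); p=readout.observe()['position']; print(pix(c,T,p),pix(c,T,p+[0,.04,0]),pix(c,T,p+[0,0,.04]))
b=cv2.resize(t[130:230,190:290],(490,490),interpolation=cv2.INTER_CUBIC)
cv2.imwrite("pics/z1.png",cv2.resize(np.hstack([a[:490],b]),(800,374)))
E
```

```text
(np.float64(233.7747073078112), np.float64(183.63967198137144)) (np.float64(248.18484789278594), np.float64(181.2113113471945)) (np.float64(232.93073250705854), np.float64(171.4916957693447))
```

View pics/z1.png

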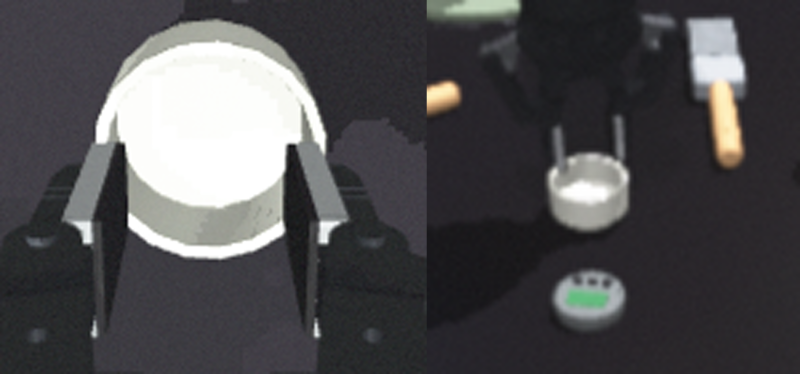

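Emit:
drive_tool --targets '[{"dx": 0, "dy": 0, "dz": 0, "yaw": 0, "fingers": 0}, {"dx": 0, "dy": 0, "dz": 0, "yaw": 0, "fingers": 0}, {"dx": 0, "dy": 0, "dz": 0, "yaw": 0, "fingers": 0}, {"dx": 0, "dy": 0, "dz": 0, "yaw": 0, "fingers": 0}, {"dx": 0, "dy": 0, "dz": 0.05, "yaw": 0, "fingers": 0}, {"dx": 0, "dy": 0, "dz": 0.05, "yaw": 0, "fingers": 0}, {"dx": 0, "dy": 0, "dz": 0, "yaw": 0, "fingers": 0}]'

```text
clock: 5.0
position: [0.436, 0.0115, -0.002]
tool_rot: [3.141, 0.001, -0.0]
force: [0.5, 0.1, 0.3]
grip_width: 0.0854
finger_force: 0.0
```

```bash
python3 - <<'E'
from h import *
im=grab_frame("wrist"); t=grab_frame("scene")
c,T=cam("scene"); p=readout.observe()['position']; print(p,pix(c,T,p),pix(c,T,p+[0,.043,0]),pix(c,T,p+[0,.043,.03]))
a=im[140:340,130:390]
b=cv2.resize(t[130:210,180:290],None,fx=5,fy=5,interpolation=cv2.INTER_CUBIC)
a=cv2.resize(a,(520,400)); cv2.imwrite("pics/z2.png",cv2.resize(np.hstack([a,b]),(800,299)))
c,T=cam("wrist"); find("white",c,T,im,.032)
E
```

```text
[ 0.4362  0.0116 -0.0015] (np.float64(233.97502544910517), np.float64(186.6050449301883)) (np.float64(249.3500035690059), np.float64(183.98992759173584)) (np.float64(249.04004165178765), np.float64(175.08440430539298))
white (63, 339, 51, 45) [0.3395 0.131 ] 0.02155834999949048 0.023762903213500976
white (212, 181, 93, 95) [0.4396 0.01  ] 0.029055822097394598 0.030315488815307618
white (256, 7, 82, 90) [ 0.535  -0.0085] 0.02023691129496963 0.020422496795654298
```

View pics/z2.png

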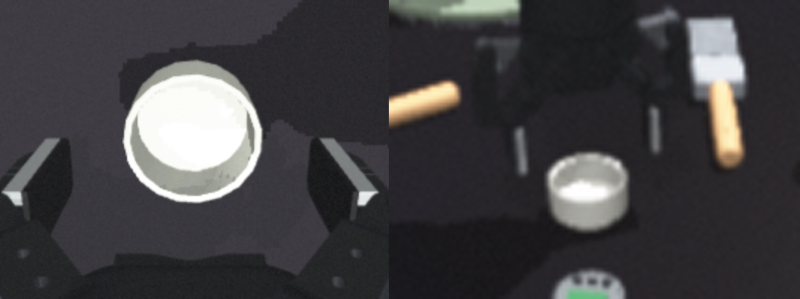

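Emit:
drive_tool --targets '[{"dx": 0.01, "dy": 0.01, "dz": 0.05, "yaw": 0, "fingers": 0}, {"dx": 0, "dy": 0, "dz": 0.05, "yaw": 0, "fingers": 0}, {"dx": 0, "dy": 0, "dz": 0.05, "yaw": 0, "fingers": 0}, {"dx": 0, "dy": 0, "dz": 0.05, "yaw": 0, "fingers": 0}, {"dx": 0, "dy": 0, "dz": 0, "yaw": 0, "fingers": 0}]'

```text
clock: 5.6
position: [0.437, 0.0105, -0.022]
tool_rot: [3.141, 0.001, 0.0]
force: [0.3, 0.0, 0.7]
grip_width: 0.0852
finger_force: 0.0
```

Emit:
drive_tool --targets '[{"dx": 0, "dy": 0, "dz": 0, "yaw": 0, "fingers": 0.2}, {"dx": 0, "dy": 0, "dz": 0, "yaw": 0, "fingers": 0.3}, {"dx": 0, "dy": 0, "dz": 0, "yaw": 0, "fingers": 0.4}, {"dx": 0, "dy": 0, "dz": 0, "yaw": 0, "fingers": 0.6}, {"dx": 0, "dy": 0, "dz": 0, "yaw": 0, "fingers": 0.6}]'

```text
clock: 6.1
position: [0.4375, 0.0105, -0.0208]
tool_rot: [3.142, -0.001, -0.0]
force: [-1.7, 0.9, 11.8]
grip_width: 0.0552
finger_force: 29.2
```

```bash
python3 - <<'E'
from h import *
im=grab_frame("wrist"); t=grab_frame("scene")
a=im[140:340,130:390]
b=cv2.resize(t[130:210,180:290],None,fx=5,fy=5,interpolation=cv2.INTER_CUBIC)
a=cv2.resize(a,(520,400)); cv2.imwrite("pics/z3.png",cv2.resize(np.hstack([a,b]),(800,299)))
s=readout.observe(); print(s['position'],s['force'],s['grip_width'],s['finger_force'])
E
```

```text
[ 0.4376  0.0105 -0.0208] [-2.9966  0.5383 11.3801] 0.054774759587839145 29.24017108976841
```

View pics/z3.png

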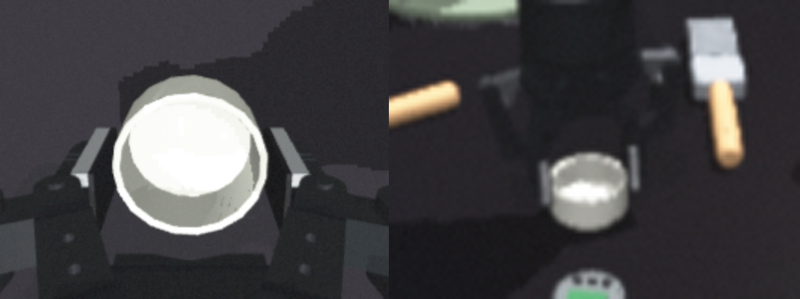

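Emit:
drive_tool --targets '[{"dx": 0, "dy": 0, "dz": -0.05, "yaw": 0, "fingers": 0.6}, {"dx": 0, "dy": 0, "dz": -0.2, "yaw": 0, "fingers": 0.6}, {"dx": 0, "dy": 0, "dz": -0.4, "yaw": 0, "fingers": 0.6}, {"dx": 0, "dy": 0, "dz": -0.4, "yaw": 0, "fingers": 0.6}, {"dx": 0, "dy": 0, "dz": -0.3, "yaw": 0, "fingers": 0.6}, {"dx": 0.1, "dy": 0.2, "dz": 0, "yaw": 0, "fingers": 0.6}, {"dx": 0.2, "dy": 0.3, "dz": 0, "yaw": 0, "fingers": 0.6}, {"dx": 0.2, "dy": 0.3, "dz": 0, "yaw": 0, "fingers": 0.6}, {"dx": 0.2, "dy": 0.3, "dz": 0, "yaw": 0, "fingers": 0.6}, {"dx": 0.2, "dy": 0.3, "dz": 0, "yaw": 0, "fingers": 0.6}, {"dx": 0.2, "dy": 0.3, "dz": 0, "yaw": 0, "fingers": 0.6}, {"dx": 0.2, "dy": 0.3, "dz": 0, "yaw": 0, "fingers": 0.6}, {"dx": 0.2, "dy": 0.3, "dz": 0, "yaw": 0, "fingers": 0.6}, {"dx": 0.1, "dy": 0.2, "dz": 0, "yaw": 0, "fingers": 0.6}, {"dx": 0, "dy": 0, "dz": 0, "yaw": 0, "fingers": 0.6}, {"dx": 0, "dy": 0, "dz": 0, "yaw": 0, "fingers": 0.6}, {"dx": 0, "dy": 0, "dz": 0, "yaw": 0, "fingers": 0.6}]'

```text
clock: 7.9
position: [0.5971, -0.2385, 0.1139]
tool_rot: [-3.141, 0.0, 0.001]
force: [-0.7, -1.1, -0.9]
grip_width: 0.0548
finger_force: 32.4
```

```bash
python3 - <<'E'
from h import *
c,T=cam("wrist"); im=grab_frame("wrist"); t=grab_frame("top"); cv2.imwrite("pics/w4.png",im)
s=readout.observe(); p=s['position']; print(p,s['tool_rot'],s['force'],s['grip_width'])
find("white",c,T,im,p[2]+.021+.032,1000)
c,T=cam("top");find("white",c,T,t,p[2]+.021+.032)
E
```

```text
[ 0.5973 -0.2386  0.114 ] [-3.1414 -0.0001  0.0009] [ 0.0476 -0.1036 -0.4723] 0.05498221917833458
white (206, 163, 103, 134) [ 0.6054 -0.2386] 0.032225481619415 0.03716071701049805
white (338, 280, 41, 22) [ 0.3308 -0.1623] 0.034691044380349256 0.03974687957763672
white (333, 217, 19, 21) [ 0.4565 -0.1369] 0.018851601769453583 0.019740287780761718
white (374, 159, 31, 13) [ 0.5862 -0.236 ] 0.02476132347907812 0.031023353576660157
white (250, 128, 23, 22) [0.6335 0.0241] 0.02264574921105096 0.023075345993041993
white (265, 53, 29, 34) [ 0.7816 -0.011 ] 0.033195779944078546 0.03823283004760742
```

Emit:
drive_tool --targets '[{"dx": 0, "dy": 0.124, "dz": 0.2, "yaw": 0, "fingers": 0.6}, {"dx": 0, "dy": 0, "dz": 0.3, "yaw": 0, "fingers": 0.6}, {"dx": 0, "dy": 0, "dz": 0.1, "yaw": 0, "fingers": 0.6}, {"dx": 0, "dy": 0, "dz": 0.03, "yaw": 0, "fingers": 0.6}, {"dx": 0, "dy": 0, "dz": 0.03, "yaw": 0, "fingers": 0.6}, {"dx": 0, "dy": 0, "dz": 0, "yaw": 0, "fingers": 0.6}]'

```text
clock: 8.6
position: [0.5979, -0.2517, 0.0485]
tool_rot: [3.141, -0.001, 0.0]
force: [-0.4, -0.3, -0.4]
grip_width: 0.055
finger_force: 32.4
```

Emit:
drive_tool --targets '[{"dx": 0, "dy": 0, "dz": 0.03, "yaw": 0, "fingers": 0.6}, {"dx": 0, "dy": 0, "dz": 0.03, "yaw": 0, "fingers": 0.6}, {"dx": 0, "dy": 0, "dz": 0.01, "yaw": 0, "fingers": 0.6}, {"dx": 0, "dy": 0, "dz": 0, "yaw": 0, "fingers": 0.6}]'

```text
clock: 9.0
position: [0.5977, -0.2509, 0.0408]
tool_rot: [-3.141, -0.0, 0.001]
force: [0.9, 4.7, -0.5]
grip_width: 0.0553
finger_force: 32.8
```

Emit:
drive_tool --targets '[{"dx": 0, "dy": -0.012, "dz": 0.01, "yaw": 0, "fingers": 0.6}, {"dx": 0, "dy": 0, "dz": 0.01, "yaw": 0, "fingers": 0.6}, {"dx": 0, "dy": 0, "dz": 0, "yaw": 0, "fingers": 0.6}]'

```text
clock: 9.3
position: [0.5976, -0.2505, 0.0394]
tool_rot: [-3.142, -0.0, -0.0]
force: [-2.6, 4.1, 9.6]
grip_width: 0.0546
finger_force: 33.6
```

Emit:
drive_tool --targets '[{"dx": 0, "dy": 0, "dz": 0, "yaw": 0, "fingers": 0.25}, {"dx": 0, "dy": 0, "dz": 0, "yaw": 0, "fingers": 0.1}, {"dx": 0, "dy": 0, "dz": 0, "yaw": 0, "fingers": 0}, {"dx": 0, "dy": 0, "dz": -0.05, "yaw": 0, "fingers": 0}, {"dx": 0, "dy": 0, "dz": -0.4, "yaw": 0, "fingers": 0}, {"dx": 0, "dy": 0, "dz": -0.4, "yaw": 0, "fingers": 0}, {"dx": 0, "dy": 0, "dz": -0.4, "yaw": 0, "fingers": 0}, {"dx": -0.4, "dy": 0, "dz": -0.2, "yaw": 0, "fingers": 0}, {"dx": 0, "dy": 0, "dz": 0, "yaw": 0, "fingers": 0}, {"dx": 0, "dy": 0, "dz": 0, "yaw": 0, "fingers": 0}]'

```text
clock: 10.3
position: [0.5573, -0.2511, 0.1848]
tool_rot: [3.141, -0.001, -0.001]
force: [-0.2, 0.5, 0.5]
grip_width: 0.0852
finger_force: 0.0
```

```bash
python3 - <<'E'
from h import *
c,T=cam("wrist"); im=grab_frame("wrist"); cv2.imwrite("pics/w5.png",im)
s=readout.observe(); p=s['position']; print(p,s['tool_rot'],s['force'],s['grip_width'])
find("white",c,T,im,.092,300); find("green",c,T,im,.032,300); collar(c,T,im)
E
```

```text
[ 0.5576 -0.2507  0.1839] [ 3.1415 -0.0005 -0.0002] [-0.0533  0.1921 -0.9447] 0.08580336142911824
white (229, 118, 54, 55) [ 0.5972 -0.2507] 0.0275088193911852 0.027748674392700196
white (13, 51, 46, 49) [ 0.6634 -0.042 ] 0.021235523896970775 0.021372989654541017
green (181, 219, 43, 44) [ 0.4623 -0.1769] 0.031188930396553294 0.033131923675537106
collar [ 0.597  -0.2494] 0.03264351970467952 0.03312563323974609
```

View pics/w5.png

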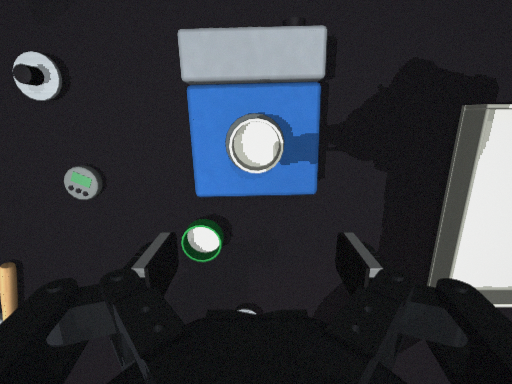

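Emit:
drive_tool --targets '[{"dx": -0.4, "dy": -0.3, "dz": 0, "yaw": 0, "fingers": 0}, {"dx": -0.3, "dy": -0.3, "dz": 0.1, "yaw": 0, "fingers": 0}, {"dx": -0.2, "dy": -0.15, "dz": 0.2, "yaw": 0, "fingers": 0}, {"dx": 0, "dy": 0, "dz": 0, "yaw": 0, "fingers": 0}, {"dx": 0, "dy": 0, "dz": 0, "yaw": 0, "fingers": 0}]'

```text
clock: 10.85
position: [0.4678, -0.1753, 0.1533]
tool_rot: [-3.141, 0.001, 0.001]
force: [0.3, -0.3, -0.2]
grip_width: 0.0851
finger_force: 0.0
```

```bash
python3 - <<'E'
from h import *
c,T=cam("wrist"); im=grab_frame("wrist"); cv2.imwrite("pics/w6.png",im)
s=readout.observe(); p=s['position']; print(p,s['tool_rot'])
find("green",c,T,im,.032,300); find("white",c,T,im,.010,300)
E
```

```text
[ 0.4683 -0.1758  0.1536] [-3.1414 -0.0001  0.0002]
green (232, 160, 49, 50) [ 0.4594 -0.1751] 0.028813252739193624 0.029789682388305663
white (236, 165, 41, 36) [ 0.4562 -0.1749] 0.023867589271891046 0.024994728088378906
white (95, 93, 40, 42) [ 0.5388 -0.0103] 0.023112246950342266 0.02330101203918457
```

Emit:
drive_tool --targets '[{"dx": -0.095, "dy": -0.008, "dz": 0.36, "yaw": 0, "fingers": 0}, {"dx": 0, "dy": 0, "dz": 0.4, "yaw": 0, "fingers": 0}, {"dx": 0, "dy": 0, "dz": 0.4, "yaw": 0, "fingers": 0}, {"dx": 0, "dy": 0, "dz": 0.3, "yaw": 0, "fingers": 0}, {"dx": 0, "dy": 0, "dz": 0.15, "yaw": 0, "fingers": 0}, {"dx": 0, "dy": 0, "dz": 0.1, "yaw": 0, "fingers": 0}, {"dx": 0, "dy": 0, "dz": 0.03, "yaw": 0, "fingers": 0}, {"dx": 0, "dy": 0, "dz": 0, "yaw": 0, "fingers": 0}]'

```text
clock: 11.7
position: [0.4584, -0.1751, -0.0201]
tool_rot: [3.141, -0.0, -0.0]
force: [0.6, -0.6, -0.4]
grip_width: 0.0852
finger_force: 0.0
```

Emit:
drive_tool --targets '[{"dx": 0, "dy": 0, "dz": 0, "yaw": 0, "fingers": 0.2}, {"dx": 0, "dy": 0, "dz": 0, "yaw": 0, "fingers": 0.3}, {"dx": 0, "dy": 0, "dz": 0, "yaw": 0, "fingers": 0.4}, {"dx": 0, "dy": 0, "dz": 0, "yaw": 0, "fingers": 0.6}, {"dx": 0, "dy": 0, "dz": 0, "yaw": 0, "fingers": 0.6}]'

```text
clock: 12.2
position: [0.4585, -0.1751, -0.0193]
tool_rot: [3.141, -0.001, -0.0]
force: [-2.3, 0.2, 15.4]
grip_width: 0.0545
finger_force: 28.7
```

Emit:
drive_tool --targets '[{"dx": 0, "dy": 0, "dz": -0.05, "yaw": 0, "fingers": 0.6}, {"dx": 0, "dy": 0, "dz": -0.25, "yaw": 0, "fingers": 0.6}, {"dx": 0, "dy": 0, "dz": -0.4, "yaw": 0, "fingers": 0.6}, {"dx": 0, "dy": 0, "dz": -0.4, "yaw": 0, "fingers": 0.6}, {"dx": 0, "dy": 0, "dz": -0.4, "yaw": 0, "fingers": 0.6}, {"dx": 0.1, "dy": 0.056, "dz": 0, "yaw": 0, "fingers": 0.6}, {"dx": 0.3, "dy": 0.15, "dz": 0, "yaw": 0, "fingers": 0.6}, {"dx": 0.3, "dy": 0.2, "dz": 0, "yaw": 0, "fingers": 0.6}, {"dx": 0.3, "dy": 0.15, "dz": 0, "yaw": 0, "fingers": 0.6}, {"dx": 0.2, "dy": 0.1, "dz": 0, "yaw": 0, "fingers": 0.6}, {"dx": 0.19, "dy": 0.1, "dz": 0, "yaw": 0, "fingers": 0.6}, {"dx": 0, "dy": 0, "dz": 0, "yaw": 0, "fingers": 0.6}, {"dx": 0, "dy": 0, "dz": 0, "yaw": 0, "fingers": 0.6}]'

```text
clock: 13.5
position: [0.5965, -0.2504, 0.1292]
tool_rot: [-3.141, 0.001, -0.0]
force: [0.1, -0.2, -1.0]
grip_width: 0.0545
finger_force: 32.2
```

```bash
python3 - <<'E'
from h import *
c,T=cam("wrist"); im=grab_frame("wrist"); t=grab_frame("top")
s=readout.observe(); p=s['position']; print(p,s['tool_rot'],s['force'],s['grip_width'])
find("green",c,T,im,p[2]+.0193+.032,1000)
c,T=cam("top");find("green",c,T,t,p[2]+.0193+.032)
E
```

```text
[ 0.5962 -0.2502  0.1297] [-3.1414  0.0006  0.    ] [ 0.3887  0.2457 -1.7727] 0.054672238577497145
green (206, 190, 103, 105) [ 0.5996 -0.2508] 0.028870894963186074 0.03028609848022461
green (383, 157, 32, 15) [ 0.5914 -0.2476] 0.02828409590384141 0.03143132209777832
green (142, 123, 34, 14) [0.6452 0.2276] 0.029990695477957532 0.03363862228393555
```

Emit:
drive_tool --targets '[{"dx": 0.01, "dy": 0.005, "dz": 0.3, "yaw": 0, "fingers": 0.6}, {"dx": 0, "dy": 0, "dz": 0.2, "yaw": 0, "fingers": 0.6}, {"dx": 0, "dy": 0, "dz": 0.05, "yaw": 0, "fingers": 0.6}, {"dx": 0, "dy": 0, "dz": 0.03, "yaw": 0, "fingers": 0.6}, {"dx": 0, "dy": 0, "dz": 0.03, "yaw": 0, "fingers": 0.6}, {"dx": 0, "dy": 0, "dz": 0, "yaw": 0, "fingers": 0.6}]'

```text
clock: 14.2
position: [0.5981, -0.2511, 0.0693]
tool_rot: [3.141, -0.001, -0.0]
force: [-0.1, 0.7, -0.7]
grip_width: 0.0548
finger_force: 32.2
```

Emit:
drive_tool --targets '[{"dx": 0, "dy": -0.003, "dz": 0.02, "yaw": 0, "fingers": 0.6}, {"dx": 0, "dy": 0, "dz": 0.02, "yaw": 0, "fingers": 0.6}, {"dx": 0, "dy": 0, "dz": 0.01, "yaw": 0, "fingers": 0.6}, {"dx": 0, "dy": 0, "dz": 0, "yaw": 0, "fingers": 0.6}]'

```text
clock: 14.6
position: [0.5982, -0.2507, 0.0649]
tool_rot: [3.141, -0.001, -0.0]
force: [-5.1, 2.3, 14.6]
grip_width: 0.0548
finger_force: 33.5
```

Emit:
drive_tool --targets '[{"dx": -0.006, "dy": 0, "dz": 0, "yaw": 0, "fingers": 0.6}, {"dx": 0, "dy": 0, "dz": 0, "yaw": 0, "fingers": 0.25}, {"dx": 0, "dy": 0, "dz": 0, "yaw": 0, "fingers": 0.1}, {"dx": 0, "dy": 0, "dz": 0, "yaw": 0, "fingers": 0}, {"dx": 0, "dy": 0, "dz": -0.05, "yaw": 0, "fingers": 0}, {"dx": 0, "dy": 0, "dz": -0.4, "yaw": 0, "fingers": 0}, {"dx": 0, "dy": 0, "dz": -0.4, "yaw": 0, "fingers": 0}, {"dx": 0, "dy": 0, "dz": -0.4, "yaw": 0, "fingers": 0}, {"dx": -0.4, "dy": 0, "dz": 0, "yaw": 0, "fingers": 0}, {"dx": 0, "dy": 0, "dz": 0, "yaw": 0, "fingers": 0}, {"dx": 0, "dy": 0, "dz": 0, "yaw": 0, "fingers": 0}]'

```text
clock: 15.7
position: [0.5569, -0.251, 0.1895]
tool_rot: [3.141, -0.001, -0.001]
force: [0.5, -0.4, -0.3]
grip_width: 0.0852
finger_force: 0.0
```

```bash
python3 - <<'E'
from h import *
c,T=cam("wrist"); im=grab_frame("wrist"); t=grab_frame("scene")
s=readout.observe(); p=s['position']; print(p,s['tool_rot'],s['force'],s['grip_width'])
find("green",c,T,im,.116,300)
a=im[60:280,120:400]; b=t[180:300,70:190]
cv2.imwrite("pics/z4.png",np.hstack([cv2.resize(a,(420,330)),cv2.resize(b,(330,330))]))
E
```

```text
[ 0.5578 -0.2505  0.1888] [-3.1414 -0.0003  0.0001] [ 0.5076 -0.4683  0.345 ] 0.08538371271787028
green (227, 117, 59, 59) [ 0.598  -0.2509] 0.027312434527367306 0.027497690200805665
```

View pics/z4.png

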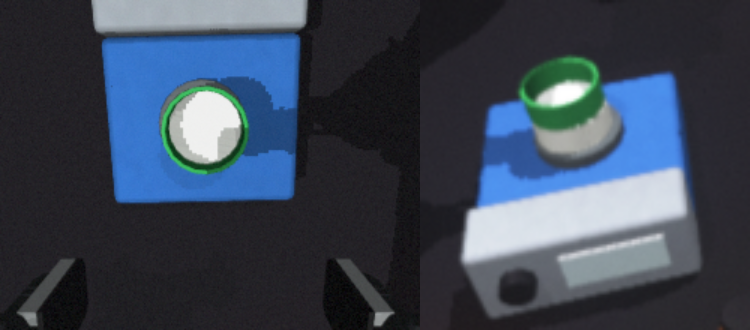

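Emit:
drive_tool --targets '[{"dx": -0.1, "dy": -0.35, "dz": 0, "yaw": 0, "fingers": 0}, {"dx": -0.1, "dy": -0.4, "dz": 0, "yaw": 0, "fingers": 0}, {"dx": -0.1, "dy": -0.4, "dz": 0, "yaw": 0, "fingers": 0}, {"dx": -0.1, "dy": -0.4, "dz": 0, "yaw": 0, "fingers": 0}, {"dx": -0.1, "dy": -0.4, "dz": 0, "yaw": 0, "fingers": 0}, {"dx": -0.1, "dy": -0.4, "dz": 0, "yaw": 0, "fingers": 0}, {"dx": -0.1, "dy": -0.4, "dz": 0, "yaw": 0, "fingers": 0}, {"dx": -0.1, "dy": -0.4, "dz": 0, "yaw": 0, "fingers": 0}, {"dx": -0.1, "dy": -0.4, "dz": 0, "yaw": 0, "fingers": 0}, {"dx": -0.1, "dy": -0.4, "dz": 0, "yaw": 0, "fingers": 0}, {"dx": -0.1, "dy": -0.4, "dz": 0.15, "yaw": 0, "fingers": 0}, {"dx": 0, "dy": -0.2, "dz": 0.2, "yaw": 0, "fingers": 0}, {"dx": 0, "dy": 0, "dz": 0, "yaw": 0, "fingers": 0}, {"dx": 0, "dy": 0, "dz": 0, "yaw": 0, "fingers": 0}]'

```text
clock: 17.2
position: [0.4473, 0.2046, 0.1533]
tool_rot: [3.141, 0.001, 0.001]
force: [0.2, -0.1, 0.4]
grip_width: 0.0854
finger_force: 0.0
```

```bash
python3 - <<'E'
from h import *
c,T=cam("wrist"); im=grab_frame("wrist"); cv2.imwrite("pics/w7.png",im)
s=readout.observe(); p=s['position']; print(p,s['tool_rot'])
find("yellow",c,T,im,.032,200)
E
```

```text
[0.4477 0.204  0.1538] [ 3.1414  0.0003 -0.0004]
yellow (231, 162, 48, 50) [0.4363 0.2067] 0.02885679308778771 0.029863698959350586
```

Emit:
drive_tool --targets '[{"dx": -0.117, "dy": -0.025, "dz": 0.36, "yaw": 0, "fingers": 0}, {"dx": 0, "dy": 0, "dz": 0.4, "yaw": 0, "fingers": 0}, {"dx": 0, "dy": 0, "dz": 0.4, "yaw": 0, "fingers": 0}, {"dx": 0, "dy": 0, "dz": 0.3, "yaw": 0, "fingers": 0}, {"dx": 0, "dy": 0, "dz": 0.15, "yaw": 0, "fingers": 0}, {"dx": 0, "dy": 0, "dz": 0.1, "yaw": 0, "fingers": 0}, {"dx": 0, "dy": 0, "dz": 0.03, "yaw": 0, "fingers": 0}, {"dx": 0, "dy": 0, "dz": 0, "yaw": 0, "fingers": 0}, {"dx": 0, "dy": 0, "dz": 0, "yaw": 0, "fingers": 0.2}, {"dx": 0, "dy": 0, "dz": 0, "yaw": 0, "fingers": 0.3}, {"dx": 0, "dy": 0, "dz": 0, "yaw": 0, "fingers": 0.4}, {"dx": 0, "dy": 0, "dz": 0, "yaw": 0, "fingers": 0.6}, {"dx": 0, "dy": 0, "dz": 0, "yaw": 0, "fingers": 0.6}]'

```text
clock: 18.55
position: [0.4362, 0.207, -0.0193]
tool_rot: [-3.141, -0.001, -0.0]
force: [-2.7, -1.3, 15.8]
grip_width: 0.0542
finger_force: 28.4
```

Emit:
drive_tool --targets '[{"dx": 0, "dy": 0, "dz": -0.05, "yaw": 0, "fingers": 0.6}, {"dx": 0, "dy": 0, "dz": -0.25, "yaw": 0, "fingers": 0.6}, {"dx": 0, "dy": 0, "dz": -0.4, "yaw": 0, "fingers": 0.6}, {"dx": 0, "dy": 0, "dz": -0.4, "yaw": 0, "fingers": 0.6}, {"dx": 0, "dy": 0, "dz": -0.5, "yaw": 0, "fingers": 0.6}, {"dx": 0.1, "dy": 0.2, "dz": 0, "yaw": 0, "fingers": 0.6}, {"dx": 0.12, "dy": 0.35, "dz": 0, "yaw": 0, "fingers": 0.6}, {"dx": 0.12, "dy": 0.35, "dz": 0, "yaw": 0, "fingers": 0.6}, {"dx": 0.12, "dy": 0.35, "dz": 0, "yaw": 0, "fingers": 0.6}, {"dx": 0.12, "dy": 0.35, "dz": 0, "yaw": 0, "fingers": 0.6}, {"dx": 0.12, "dy": 0.35, "dz": 0, "yaw": 0, "fingers": 0.6}, {"dx": 0.12, "dy": 0.35, "dz": 0, "yaw": 0, "fingers": 0.6}, {"dx": 0.12, "dy": 0.35, "dz": 0, "yaw": 0, "fingers": 0.6}, {"dx": 0.12, "dy": 0.35, "dz": 0, "yaw": 0, "fingers": 0.6}, {"dx": 0.12, "dy": 0.35, "dz": 0, "yaw": 0, "fingers": 0.6}, {"dx": 0.12, "dy": 0.35, "dz": 0, "yaw": 0, "fingers": 0.6}, {"dx": 0.12, "dy": 0.35, "dz": 0, "yaw": 0, "fingers": 0.6}, {"dx": 0.12, "dy": 0.35, "dz": 0, "yaw": 0, "fingers": 0.6}, {"dx": 0.07, "dy": 0.18, "dz": 0, "yaw": 0, "fingers": 0.6}, {"dx": 0, "dy": 0, "dz": 0, "yaw": 0, "fingers": 0.6}]'

```text
clock: 20.55
position: [0.5963, -0.2543, 0.1396]
tool_rot: [3.141, 0.0, -0.004]
force: [-1.0, 0.4, -1.7]
grip_width: 0.0543
finger_force: 32.4
```

```bash
python3 - <<'E'
from h import *
c,T=cam("wrist"); im=grab_frame("wrist"); c,T=cam("wrist")
s=readout.observe(); p=s['position']; print(p,s['tool_rot'],s['force'],s['grip_width'])
find("yellow",c,T,im,p[2]+.0193+.032,1000)
E
```

```text
[ 0.5962 -0.2522  0.1396] [-3.1414  0.0004 -0.0019] [-0.2612  0.4478 -1.8036] 0.05434445723401007
yellow (206, 192, 102, 104) [ 0.5981 -0.2528] 0.028963464211644457 0.03037692642211914
```

Emit:
drive_tool --targets '[{"dx": 0.015, "dy": 0, "dz": 0.25, "yaw": 0, "fingers": 0.6}, {"dx": 0, "dy": 0, "dz": 0.1, "yaw": 0, "fingers": 0.6}, {"dx": 0, "dy": 0, "dz": 0, "yaw": 0, "fingers": 0.6}, {"dx": 0, "dy": 0, "dz": 0, "yaw": 0, "fingers": 0.6}]'

```text
clock: 21.0
position: [0.5982, -0.2507, 0.1053]
tool_rot: [-3.141, -0.0, 0.0]
force: [0.5, -0.4, -0.2]
grip_width: 0.0541
finger_force: 32.4
```

Emit:
drive_tool --targets '[{"dx": 0, "dy": 0, "dz": 0.07, "yaw": 0, "fingers": 0.6}, {"dx": 0, "dy": 0, "dz": 0.03, "yaw": 0, "fingers": 0.6}, {"dx": 0, "dy": 0, "dz": 0.03, "yaw": 0, "fingers": 0.6}, {"dx": 0, "dy": 0, "dz": 0, "yaw": 0, "fingers": 0.6}]'

```text
clock: 21.4
position: [0.5979, -0.2511, 0.0913]
tool_rot: [-3.141, 0.001, -0.0]
force: [0.9, -0.0, -1.5]
grip_width: 0.0539
finger_force: 32.3
```

Emit:
drive_tool --targets '[{"dx": 0, "dy": 0, "dz": 0.02, "yaw": 0, "fingers": 0.6}, {"dx": 0, "dy": 0, "dz": 0.01, "yaw": 0, "fingers": 0.6}, {"dx": 0, "dy": 0, "dz": 0, "yaw": 0, "fingers": 0.6}]'

```text
clock: 21.7
position: [0.5982, -0.2512, 0.0889]
tool_rot: [3.142, -0.0, -0.0]
force: [-0.5, -0.3, 1.9]
grip_width: 0.0541
finger_force: 32.5
```

Just touching at the seat; press 1 mm more, release and look.

Emit:
drive_tool --targets '[{"dx": 0, "dy": 0, "dz": 0.008, "yaw": 0, "fingers": 0.6}, {"dx": 0, "dy": 0, "dz": 0, "yaw": 0, "fingers": 0.6}, {"dx": 0, "dy": 0, "dz": 0, "yaw": 0, "fingers": 0.25}, {"dx": 0, "dy": 0, "dz": 0, "yaw": 0, "fingers": 0.1}, {"dx": 0, "dy": 0, "dz": 0, "yaw": 0, "fingers": 0}, {"dx": 0, "dy": 0, "dz": -0.05, "yaw": 0, "fingers": 0}, {"dx": 0, "dy": 0, "dz": -0.4, "yaw": 0, "fingers": 0}, {"dx": 0, "dy": 0, "dz": -0.4, "yaw": 0, "fingers": 0}, {"dx": 0, "dy": 0, "dz": -0.4, "yaw": 0, "fingers": 0}, {"dx": -0.4, "dy": 0, "dz": 0, "yaw": 0, "fingers": 0}, {"dx": 0, "dy": 0, "dz": 0, "yaw": 0, "fingers": 0}, {"dx": 0, "dy": 0, "dz": 0, "yaw": 0, "fingers": 0}]'

```text
clock: 22.9
position: [0.5577, -0.2515, 0.2137]
tool_rot: [3.141, -0.001, -0.001]
force: [-0.7, 0.2, -0.2]
grip_width: 0.0854
finger_force: 0.0
```

```bash
python3 - <<'E'
from h import *
c,T=cam("wrist"); im=grab_frame("wrist"); t=grab_frame("scene"); o=grab_frame("top")
s=readout.observe(); p=s['position']; print(p,s['tool_rot'],s['force'],s['grip_width'])
find("yellow",c,T,im,.140,300)
a=im[60:280,120:400]; b=t[160:280,70:190]
cv2.imwrite("pics/z5.png",np.hstack([cv2.resize(a,(420,330)),cv2.resize(b,(330,330))]))
c,T=cam("top"); find("red",c,T,o,.082)
E
```

```text
[ 0.5586 -0.251   0.2127] [-3.1413 -0.      0.0003] [-0.1934  0.5899 -0.2242] 0.08537814066545613
yellow (228, 119, 58, 58) [ 0.5974 -0.2516] 0.027313336443964047 0.027529155731201172
red (151, 150, 25, 25) [0.6021 0.2407] 0.02745794588246354 0.0280159797668457
red (275, 44, 15, 17) [ 0.8651 -0.0296] 0.01898509420998563 0.020555831909179687
```

View pics/z5.png

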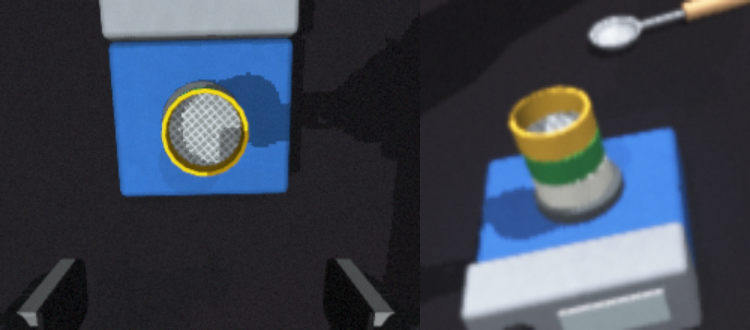

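Emit:
drive_tool --targets '[{"dx": 0, "dy": -0.31, "dz": 0, "yaw": 0, "fingers": 0}, {"dx": 0, "dy": -0.4, "dz": 0, "yaw": 0, "fingers": 0}, {"dx": 0, "dy": -0.4, "dz": 0, "yaw": 0, "fingers": 0}, {"dx": 0, "dy": -0.4, "dz": 0, "yaw": 0, "fingers": 0}, {"dx": 0, "dy": -0.4, "dz": 0, "yaw": 0, "fingers": 0}, {"dx": 0, "dy": -0.4, "dz": 0, "yaw": 0, "fingers": 0}, {"dx": 0, "dy": -0.4, "dz": 0, "yaw": 0, "fingers": 0}, {"dx": 0, "dy": -0.4, "dz": 0, "yaw": 0, "fingers": 0}, {"dx": 0.1, "dy": -0.4, "dz": 0, "yaw": 0, "fingers": 0}, {"dx": 0.1, "dy": -0.4, "dz": 0, "yaw": 0, "fingers": 0}, {"dx": 0.1, "dy": -0.4, "dz": 0, "yaw": 0, "fingers": 0}, {"dx": 0.1, "dy": -0.4, "dz": 0, "yaw": 0, "fingers": 0}, {"dx": 0.1, "dy": -0.2, "dz": 0.05, "yaw": 0, "fingers": 0}, {"dx": 0, "dy": 0, "dz": 0, "yaw": 0, "fingers": 0}, {"dx": 0, "dy": 0, "dz": 0, "yaw": 0, "fingers": 0}]'

```text
clock: 24.55
position: [0.608, 0.2403, 0.2071]
tool_rot: [3.141, 0.001, 0.001]
force: [-0.9, -0.1, 0.5]
grip_width: 0.0853
finger_force: 0.0
```

```bash
python3 - <<'E'
from h import *
c,T=cam("wrist"); im=grab_frame("wrist"); cv2.imwrite("pics/w8.png",im)
s=readout.observe(); p=s['position']; print(p,s['tool_rot'])
find("red",c,T,im,.082,200)
E
```

```text
[0.6082 0.2394 0.2075] [ 3.1411  0.0007 -0.0003]
red (232, 157, 47, 47) [0.6038 0.2417] 0.02793411619034582 0.028658979415893553
```

Emit:
drive_tool --targets '[{"dx": -0.047, "dy": -0.021, "dz": 0.4, "yaw": 0, "fingers": 0}, {"dx": 0, "dy": 0, "dz": 0.4, "yaw": 0, "fingers": 0}, {"dx": 0, "dy": 0, "dz": 0.4, "yaw": 0, "fingers": 0}, {"dx": 0, "dy": 0, "dz": 0.3, "yaw": 0, "fingers": 0}, {"dx": 0, "dy": 0, "dz": 0.15, "yaw": 0, "fingers": 0}, {"dx": 0, "dy": 0, "dz": 0.1, "yaw": 0, "fingers": 0}, {"dx": 0, "dy": 0, "dz": 0.02, "yaw": 0, "fingers": 0}, {"dx": 0, "dy": 0, "dz": 0, "yaw": 0, "fingers": 0}, {"dx": 0, "dy": 0, "dz": 0, "yaw": 0, "fingers": 0.2}, {"dx": 0, "dy": 0, "dz": 0, "yaw": 0, "fingers": 0.3}, {"dx": 0, "dy": 0, "dz": 0, "yaw": 0, "fingers": 0.4}, {"dx": 0, "dy": 0, "dz": 0, "yaw": 0, "fingers": 0.6}, {"dx": 0, "dy": 0, "dz": 0, "yaw": 0, "fingers": 0.6}]'

```text
clock: 25.9
position: [0.604, 0.2421, 0.0323]
tool_rot: [-3.141, -0.001, -0.0]
force: [-2.7, -1.6, 10.5]
grip_width: 0.0552
finger_force: 29.4
```

Emit:
drive_tool --targets '[{"dx": 0, "dy": 0, "dz": -0.05, "yaw": 0, "fingers": 0.6}, {"dx": 0, "dy": 0, "dz": -0.25, "yaw": 0, "fingers": 0.6}, {"dx": 0, "dy": 0, "dz": -0.4, "yaw": 0, "fingers": 0.6}, {"dx": 0, "dy": 0, "dz": -0.4, "yaw": 0, "fingers": 0.6}, {"dx": 0, "dy": 0.1, "dz": -0.3, "yaw": 0, "fingers": 0.6}, {"dx": -0.06, "dy": 0.3, "dz": 0, "yaw": 0, "fingers": 0.6}, {"dx": 0, "dy": 0.38, "dz": 0, "yaw": 0, "fingers": 0.6}, {"dx": 0, "dy": 0.38, "dz": 0, "yaw": 0, "fingers": 0.6}, {"dx": 0, "dy": 0.38, "dz": 0, "yaw": 0, "fingers": 0.6}, {"dx": 0, "dy": 0.38, "dz": 0, "yaw": 0, "fingers": 0.6}, {"dx": 0, "dy": 0.38, "dz": 0, "yaw": 0, "fingers": 0.6}, {"dx": 0, "dy": 0.38, "dz": 0, "yaw": 0, "fingers": 0.6}, {"dx": 0, "dy": 0.38, "dz": 0, "yaw": 0, "fingers": 0.6}, {"dx": 0, "dy": 0.38, "dz": 0, "yaw": 0, "fingers": 0.6}, {"dx": 0, "dy": 0.38, "dz": 0, "yaw": 0, "fingers": 0.6}, {"dx": 0, "dy": 0.38, "dz": 0, "yaw": 0, "fingers": 0.6}, {"dx": 0, "dy": 0.38, "dz": 0, "yaw": 0, "fingers": 0.6}, {"dx": 0, "dy": 0.35, "dz": 0, "yaw": 0, "fingers": 0.6}, {"dx": 0, "dy": 0, "dz": 0, "yaw": 0, "fingers": 0.6}, {"dx": 0, "dy": 0, "dz": 0, "yaw": 0, "fingers": 0.6}]'

```text
clock: 27.9
position: [0.5971, -0.2516, 0.171]
tool_rot: [-3.141, -0.0, -0.001]
force: [-0.0, 1.1, -1.5]
grip_width: 0.0549
finger_force: 32.3
```

```bash
python3 - <<'E'
from h import *
im=grab_frame("wrist"); c,T=cam("wrist")
s=readout.observe(); p=s['position']; print(p,s['tool_rot'],s['force'],s['grip_width'])
find("red",c,T,im,p[2]+.0177+.032,1000)
E
```

```text
[ 0.5975 -0.2504  0.1711] [-3.141  -0.0002  0.0002] [-0.073   0.867  -1.0534] 0.05475470898554118
red (206, 191, 102, 104) [ 0.5991 -0.2509] 0.028805356648086516 0.030461046218872072
```

Emit:
drive_tool --targets '[{"dx": 0.005, "dy": 0.006, "dz": 0.3, "yaw": 0, "fingers": 0.6}, {"dx": 0, "dy": 0, "dz": 0.15, "yaw": 0, "fingers": 0.6}, {"dx": 0, "dy": 0, "dz": 0.03, "yaw": 0, "fingers": 0.6}, {"dx": 0, "dy": 0, "dz": 0.03, "yaw": 0, "fingers": 0.6}, {"dx": 0, "dy": 0, "dz": 0.03, "yaw": 0, "fingers": 0.6}, {"dx": 0, "dy": 0, "dz": 0, "yaw": 0, "fingers": 0.6}]'

```text
clock: 28.55
position: [0.5981, -0.2517, 0.1173]
tool_rot: [3.141, -0.0, -0.0]
force: [-0.2, -0.1, -1.3]
grip_width: 0.0548
finger_force: 32.3
```

Emit:
drive_tool --targets '[{"dx": 0, "dy": 0, "dz": 0.02, "yaw": 0, "fingers": 0.6}, {"dx": 0, "dy": 0, "dz": 0, "yaw": 0, "fingers": 0.6}]'

```text
clock: 28.75
position: [0.5979, -0.2517, 0.1151]
tool_rot: [3.142, -0.0, -0.0]
force: [-1.0, 0.0, -1.5]
grip_width: 0.055
finger_force: 32.3
```

Emit:
drive_tool --targets '[{"dx": 0, "dy": 0, "dz": 0.01, "yaw": 0, "fingers": 0.6}, {"dx": 0, "dy": 0, "dz": 0.01, "yaw": 0, "fingers": 0.6}, {"dx": 0, "dy": 0, "dz": 0, "yaw": 0, "fingers": 0.6}]'

```text
clock: 29.05
position: [0.5985, -0.2518, 0.1142]
tool_rot: [3.141, -0.001, -0.0]
force: [-4.1, 1.0, 14.1]
grip_width: 0.0546
finger_force: 33.6
```

Seated; release, check, and go on to hover above the lid.

Emit:
drive_tool --targets '[{"dx": 0, "dy": 0, "dz": 0, "yaw": 0, "fingers": 0.25}, {"dx": 0, "dy": 0, "dz": 0, "yaw": 0, "fingers": 0.1}, {"dx": 0, "dy": 0, "dz": 0, "yaw": 0, "fingers": 0}, {"dx": 0, "dy": 0, "dz": -0.05, "yaw": 0, "fingers": 0}, {"dx": 0, "dy": 0, "dz": -0.4, "yaw": 0, "fingers": 0}, {"dx": 0, "dy": 0, "dz": -0.4, "yaw": 0, "fingers": 0}, {"dx": 0, "dy": 0, "dz": -0.4, "yaw": 0, "fingers": 0}, {"dx": -0.4, "dy": 0, "dz": 0, "yaw": 0, "fingers": 0}, {"dx": 0, "dy": 0, "dz": 0, "yaw": 0, "fingers": 0}, {"dx": 0, "dy": 0, "dz": 0, "yaw": 0, "fingers": 0}]'

```text
clock: 30.05
position: [0.5575, -0.252, 0.2387]
tool_rot: [3.141, -0.001, -0.001]
force: [-0.1, 0.6, -0.2]
grip_width: 0.0852
finger_force: 0.0
```

```bash
python3 - <<'E'
from h import *
im=grab_frame("wrist"); c,T=cam("wrist"); t=grab_frame("scene"); o=grab_frame("top")
s=readout.observe(); p=s['position']; print(p,s['tool_rot'],s['force'],s['grip_width'])
find("red",c,T,im,.164,300)
a=im[60:280,120:400]; b=t[150:270,70:190]
cv2.imwrite("pics/z6.png",np.hstack([cv2.resize(a,(420,330)),cv2.resize(b,(330,330))]))
c,T=cam("top"); find("white",c,T,o,.014)
E
```

```text
[ 0.5584 -0.2515  0.2377] [-3.1412 -0.      0.0003] [-0.1469 -0.8506  0.2723] 0.08533810287396675
red (229, 119, 56, 58) [ 0.5979 -0.2519] 0.027059719797079565 0.027300050735473633
white (111, 221, 18, 18) [0.4498 0.3549] 0.021388284450754944 0.02184025764465332
white (264, 185, 19, 18) [ 0.5388 -0.0119] 0.021700098469434333 0.022045047760009765
white (250, 128, 23, 22) [0.6744 0.0184] 0.027654794550317486 0.028179391860961914
```

View pics/z6.png

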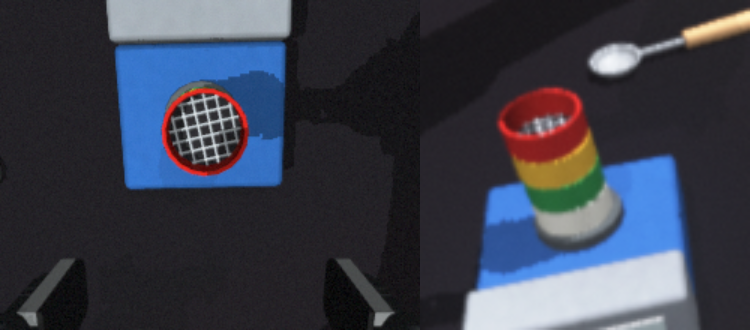

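Emit:
drive_tool --targets '[{"dx": 0, "dy": -0.4, "dz": 0, "yaw": 0, "fingers": 0}, {"dx": 0.1, "dy": -0.4, "dz": 0, "yaw": 0, "fingers": 0}, {"dx": 0.2, "dy": -0.4, "dz": 0, "yaw": 0, "fingers": 0}, {"dx": 0.2, "dy": -0.4, "dz": 0, "yaw": 0, "fingers": 0}, {"dx": 0.2, "dy": -0.4, "dz": 0.1, "yaw": 0, "fingers": 0}, {"dx": 0.2, "dy": -0.3, "dz": 0.3, "yaw": 0, "fingers": 0}, {"dx": 0.2, "dy": -0.3, "dz": 0.3, "yaw": 0, "fingers": 0}, {"dx": 0.1, "dy": -0.1, "dz": 0.2, "yaw": 0, "fingers": 0}, {"dx": 0, "dy": 0, "dz": 0, "yaw": 0, "fingers": 0}, {"dx": 0, "dy": 0, "dz": 0, "yaw": 0, "fingers": 0}, {"dx": 0, "dy": 0, "dz": 0, "yaw": 0, "fingers": 0}]'

```text
clock: 31.3
position: [0.6783, 0.0173, 0.149]
tool_rot: [3.141, -0.001, -0.001]
force: [0.4, 0.8, 0.5]
grip_width: 0.0853
finger_force: 0.0
```

```bash
python3 - <<'E'
from h import *
im=grab_frame("wrist"); c,T=cam("wrist"); cv2.imwrite("pics/w9.png",im)
s=readout.observe(); p=s['position']; print(p,s['tool_rot'])
find("white",c,T,im,.014,200)
for q in blobs(im,*COL["white"],500):
    x,y,w,h=cv2.boundingRect(q); m=np.zeros(im.shape[:2],np.uint8); cv2.drawContours(m,[cv2.convexHull(q)],-1,255,-1); m=cv2.erode(m,np.ones((5,5)))
    d=((im.max(2)<70)&(m>0)).astype(np.uint8)
    for k in cv2.findContours(d,0,1)[0]:
        if cv2.contourArea(k)>60: print("dark",(x,y,w,h),cv2.boundingRect(k),*circ(c,T,k,.034))
E
```

```text
[0.6783 0.0172 0.1492] [ 3.1413 -0.0015 -0.0014]
white (261, 262, 34, 29) [ 0.5404 -0.011 ] 0.022187265889174666 0.02248699378967285
white (453, 159, 34, 25) [ 0.6873 -0.2375] 0.018866695475537765 0.020213600158691405
white (232, 156, 46, 45) [0.6747 0.0192] 0.027632796248338653 0.027906389236450196
white (378, 0, 54, 64) [ 0.8313 -0.1446] 0.03270332943763584 0.033539527893066405
dark (232, 156, 46, 45) (247, 171, 17, 20) [0.6766 0.0188] 0.010822801941751926 0.011399357795715333
dark (0, 154, 132, 138) (40, 279, 38, 10) [0.5211 0.2652] 0.029485879287995592 0.024556442260742186
```

Emit:
drive_tool --targets '[{"dx": -0.033, "dy": -0.018, "dz": 0.4, "yaw": 0, "fingers": 0}, {"dx": 0, "dy": 0, "dz": 0.4, "yaw": 0, "fingers": 0}, {"dx": 0, "dy": 0, "dz": 0.4, "yaw": 0, "fingers": 0}, {"dx": 0, "dy": 0, "dz": 0.2, "yaw": 0, "fingers": 0}, {"dx": 0, "dy": 0, "dz": 0.15, "yaw": 0, "fingers": 0}, {"dx": 0, "dy": 0, "dz": 0.06, "yaw": 0, "fingers": 0}, {"dx": 0, "dy": 0, "dz": 0, "yaw": 0, "fingers": 0.3}, {"dx": 0, "dy": 0, "dz": 0, "yaw": 0, "fingers": 0.5}, {"dx": 0, "dy": 0, "dz": 0, "yaw": 0, "fingers": 0.6}, {"dx": 0, "dy": 0, "dz": 0, "yaw": 0, "fingers": 0.65}, {"dx": 0, "dy": 0, "dz": 0, "yaw": 0, "fingers": 0.65}]'

```text
clock: 32.45
position: [0.6749, 0.0201, -0.0125]
tool_rot: [-3.142, -0.001, -0.0]
force: [-1.3, 0.8, 0.2]
grip_width: 0.0298
finger_force: 0.0
```

```bash
python3 - <<'E'
from h import *
im=grab_frame("wrist"); c,T=cam("wrist"); t=grab_frame("scene")
cs,Ts=cam("scene"); u,v=map(int,pix(cs,Ts,(.675,.019,.03))); print(u,v)
a=im[150:310,160:360]; b=t[v-50:v+50,u-50:u+50]
cv2.imwrite("pics/z7.png",np.hstack([cv2.resize(a,(450,360)),cv2.resize(b,(350,360),interpolation=cv2.INTER_CUBIC)]))
E
```

```text
259 239
```

View pics/z7.png

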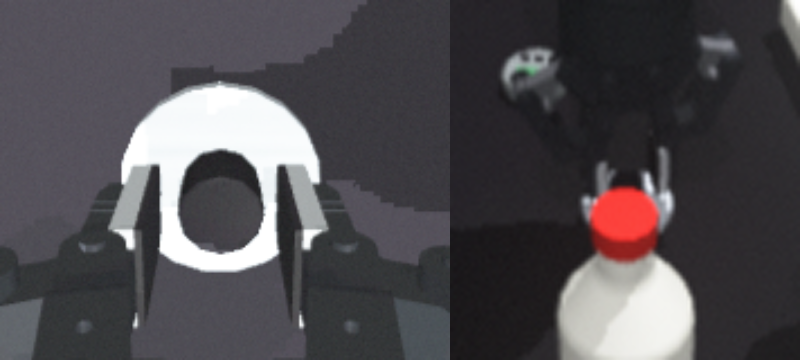

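Emit:
drive_tool --targets '[{"dx": 0, "dy": 0.01, "dz": 0.03, "yaw": 0, "fingers": 0.65}, {"dx": 0, "dy": 0, "dz": 0.025, "yaw": 0, "fingers": 0.65}, {"dx": 0, "dy": 0, "dz": 0, "yaw": 0, "fingers": 0.7}, {"dx": 0, "dy": 0, "dz": 0, "yaw": 0, "fingers": 0.75}, {"dx": 0, "dy": 0, "dz": 0, "yaw": 0, "fingers": 0.9}, {"dx": 0, "dy": 0, "dz": 0, "yaw": 0, "fingers": 0.9}, {"dx": 0, "dy": 0, "dz": 0, "yaw": 0, "fingers": 0.9}]'

```text
clock: 33.25
position: [0.6746, 0.0191, -0.0185]
tool_rot: [-3.142, -0.0, -0.0]
force: [0.0, -0.1, -0.1]
grip_width: 0.0206
finger_force: 29.3
```

Emit:
drive_tool --targets '[{"dx": 0, "dy": 0, "dz": -0.05, "yaw": 0, "fingers": 0.9}, {"dx": 0, "dy": 0, "dz": -0.3, "yaw": 0, "fingers": 0.9}, {"dx": 0, "dy": 0, "dz": -0.4, "yaw": 0, "fingers": 0.9}, {"dx": 0, "dy": 0, "dz": -0.4, "yaw": 0, "fingers": 0.9}, {"dx": 0, "dy": 0, "dz": -0.4, "yaw": 0, "fingers": 0.9}, {"dx": 0, "dy": 0, "dz": -0.4, "yaw": 0, "fingers": 0.9}, {"dx": 0, "dy": 0, "dz": -0.2, "yaw": 0, "fingers": 0.9}, {"dx": -0.066, "dy": 0.208, "dz": 0, "yaw": 0, "fingers": 0.9}, {"dx": -0.1, "dy": 0.3, "dz": 0, "yaw": 0, "fingers": 0.9}, {"dx": -0.1, "dy": 0.4, "dz": 0, "yaw": 0, "fingers": 0.9}, {"dx": -0.1, "dy": 0.4, "dz": 0, "yaw": 0, "fingers": 0.9}, {"dx": -0.1, "dy": 0.4, "dz": 0, "yaw": 0, "fingers": 0.9}, {"dx": -0.1, "dy": 0.4, "dz": 0, "yaw": 0, "fingers": 0.9}, {"dx": -0.1, "dy": 0.3, "dz": 0, "yaw": 0, "fingers": 0.9}, {"dx": -0.05, "dy": 0.2, "dz": 0, "yaw": 0, "fingers": 0.9}, {"dx": -0.05, "dy": 0.1, "dz": 0, "yaw": 0, "fingers": 0.9}, {"dx": 0, "dy": 0, "dz": 0, "yaw": 0, "fingers": 0.9}, {"dx": 0, "dy": 0, "dz": 0, "yaw": 0, "fingers": 0.9}, {"dx": 0, "dy": 0, "dz": 0, "yaw": 0, "fingers": 0.9}]'

```text
clock: 35.15
position: [0.5986, -0.25, 0.1966]
tool_rot: [-3.141, -0.0, 0.002]
force: [-0.6, -0.6, -1.1]
grip_width: 0.0206
finger_force: 29.5
```

```bash
python3 - <<'E'
from h import *
im=grab_frame("wrist"); c,T=cam("wrist"); cv2.imwrite("pics/w10.png",im)
s=readout.observe(); p=s['position']; print(p,s['tool_rot'],s['force'],s['grip_width'])
find("white",c,T,im,p[2]+.0325,1000)
E
```

```text
[ 0.5985 -0.2502  0.1965] [-3.1411 -0.0002  0.0017] [-0.5849 -0.0048 -0.4751] 0.02061902112178023
white (211, 190, 91, 47) [ 0.5993 -0.2503] 0.026998215582127675 0.02715474510192871
white (185, 73, 137, 49) [ 0.6737 -0.249 ] 0.03366885041604282 0.03624790954589844
```

Emit:
drive_tool --targets '[{"dx": -0.003, "dy": 0.014, "dz": 0.3, "yaw": 0, "fingers": 0.9}, {"dx": 0, "dy": 0, "dz": 0.17, "yaw": 0, "fingers": 0.9}, {"dx": 0, "dy": 0, "dz": 0.03, "yaw": 0, "fingers": 0.9}, {"dx": 0, "dy": 0, "dz": 0.03, "yaw": 0, "fingers": 0.9}, {"dx": 0, "dy": 0, "dz": 0.02, "yaw": 0, "fingers": 0.9}, {"dx": 0, "dy": 0, "dz": 0, "yaw": 0, "fingers": 0.9}]'

```text
clock: 35.8
position: [0.5981, -0.253, 0.142]
tool_rot: [3.141, -0.001, 0.0]
force: [0.4, 0.2, -1.5]
grip_width: 0.0206
finger_force: 29.5
```

Emit:
drive_tool --targets '[{"dx": 0, "dy": 0, "dz": 0.02, "yaw": 0, "fingers": 0.9}, {"dx": 0, "dy": 0, "dz": 0.01, "yaw": 0, "fingers": 0.9}, {"dx": 0, "dy": 0, "dz": 0, "yaw": 0, "fingers": 0.9}]'

```text
clock: 36.1
position: [0.5977, -0.2531, 0.1384]
tool_rot: [3.142, 0.0, -0.0]
force: [0.2, 0.0, -1.0]
grip_width: 0.0205
finger_force: 29.5
```

Emit:
drive_tool --targets '[{"dx": 0, "dy": -0.01, "dz": 0.01, "yaw": 0, "fingers": 0.9}, {"dx": 0, "dy": 0, "dz": 0.006, "yaw": 0, "fingers": 0.9}, {"dx": 0, "dy": 0, "dz": 0, "yaw": 0, "fingers": 0.9}]'

```text
clock: 36.4
position: [0.5979, -0.252, 0.1371]
tool_rot: [3.142, -0.0, -0.0]
force: [-1.8, 0.5, 3.9]
grip_width: 0.0208
finger_force: 29.9
```

Seated on contact; release and check.

Emit:
drive_tool --targets '[{"dx": 0, "dy": 0, "dz": 0, "yaw": 0, "fingers": 0.6}, {"dx": 0, "dy": 0, "dz": 0, "yaw": 0, "fingers": 0.3}, {"dx": 0, "dy": 0, "dz": 0, "yaw": 0, "fingers": 0}, {"dx": 0, "dy": 0, "dz": 0, "yaw": 0, "fingers": 0}, {"dx": 0, "dy": 0, "dz": -0.05, "yaw": 0, "fingers": 0}, {"dx": 0, "dy": 0, "dz": -0.4, "yaw": 0, "fingers": 0}, {"dx": 0, "dy": 0, "dz": -0.4, "yaw": 0, "fingers": 0}, {"dx": 0, "dy": 0, "dz": -0.4, "yaw": 0, "fingers": 0}, {"dx": -0.4, "dy": 0, "dz": 0, "yaw": 0, "fingers": 0}, {"dx": 0, "dy": 0, "dz": 0, "yaw": 0, "fingers": 0}, {"dx": 0, "dy": 0, "dz": 0, "yaw": 0, "fingers": 0}]'

```text
clock: 37.5
position: [0.5573, -0.2524, 0.2627]
tool_rot: [3.141, -0.001, -0.001]
force: [-0.1, -0.3, 0.1]
grip_width: 0.0855
finger_force: 0.0
```

```bash
python3 - <<'E'
from h import *
im=grab_frame("wrist"); c,T=cam("wrist"); t=grab_frame("scene")
s=readout.observe(); print(s['position'],s['grip_width'])
find("white",c,T,im,.170,300)
a=im[60:280,120:400]; b=t[140:260,60:180]
cv2.imwrite("pics/z8.png",np.hstack([cv2.resize(a,(420,330)),cv2.resize(b,(330,330))]))
E
```

```text
[ 0.5581 -0.252   0.2619] 0.08576431958283219
white (210, 280, 49, 23) [ 0.4234 -0.2251] 0.02623144699404225 0.029925962448120118
white (230, 117, 53, 55) [ 0.5989 -0.2518] 0.027118952787703963 0.02746758460998535
```

View pics/z8.png

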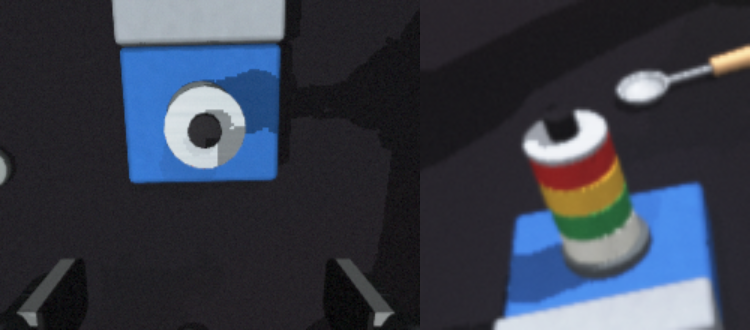

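The view shows the full stack, white, green, yellow, red and lid, straight, with the lid flat and centred at (205,130) in the crop.

```bash
python3 -c "
from workcell import workorder
print(workorder.job_done())"
```

```text
the job is handed in; nothing more can be done
None
```

The stack is built and handed in at about 38 s on the robot clock: pan, green, yellow and red sieves and the lid are nested and let go, with measured centres within about 2 mm of each other; no verdict was returned.

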